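# Square up a board carrier and set it on its three-ball seat

## Robot

A 7-joint arm with a two-finger parallel gripper is mounted at the origin on the work surface. World frame = base frame: x ahead of the robot, y to its left, z up, the work surface at z = 0. Lengths are in m, angles in rad, forces in N, time in s.
With the tool pointing down it reaches from about 0.425 to 0.825 m from the base axis. Payload 3.6 kg.
Tool frame: the origin (TCP) lies on the centre line of the jaws, within the pads' length; the fingertips stand 25 mm ahead of it and the grasp point (between the pads) lies 6 mm ahead of it; z points along the fingers, y is the line along which they close (so a half turn about z gives the same grasp; the last joint's range is limited). The gripper opens to 85 mm and grips with 20 to 120 N. Pads are 22 mm wide; open, the fingers measure 114 mm over their backs; the gripper's body (76 mm by 85 mm) begins 54 mm behind the grasp point. The pads swing forward as they close: fully open they stand 13 mm farther back than shut.
Start: joints at [-1.258, 0.615, -0.013, 1.423, 0.008, 1.103, -0.04], TCP at [0.216, 0.613, 0.256] pointing down, gripper open.
Joint ranges: [-3.12, 3.12], [-0.3, 2.06], [-1.34, 1.32], [0.26, 2.42], [-1.36, 4.5], [0.01, 1.98], [-2.84, 2.84]. Speed limits (rad/s): [2.79, 2.79, 3.14, 3.14, 3.14, 3.14, 3.14].

## Interface

Orientations are given as a rotation vector (axis times angle).
In Python, from plant import manip gives the robot as it stands.
- The arm moves only by the tool apply_moves, never from a script. Its argument "increments" is a list of rows, each a list of 3 entries, a list of its own where there are three numbers: the shift along the tool's x, y, z in m, then the turn about the tool's z in degrees, then the gripper command: -1 is fully open, 1 is shut, values between are in proportion. A call has 1 to 12 rows; each row is the pose to reach, as a shift and turn from the pose commanded when the call began, along the tool's axes at that moment; what a row does not reach only later rows make up. A row lasts 1/12 s, in which the tool goes at most 41.7 mm and 7.16 degrees, less where a joint would pass 70% of its speed; a pose out of reach is approached as far as the arm can. A call with a gripper value outside its range is refused whole. The fingers move at their own pace and stop on an object; "grip_force" is the grip in N (left out, the last holds). Time passes only in rows, so rows that repeat a pose let the fingers close. It gives the time, the measured TCP pose, the force, the opening and the grip force at its end, in the units of the state.
- manip.get_state(): the state, without advancing time (a new reading comes with each control period).
- manip.grab_frame(name): name is "scene" or "top"; returns a dict with "pixels" (420x560x3 uint8, red, green, blue), "depth" (420x560 float32, m along the optical axis (not along the pixel's ray), 0 where there is no reading), "K" (3x3 intrinsics, pixels), "D" ([k1, k2, p1, p2, k3] as OpenCV has them; the pictures are not rectified), "cam_to_world" (4x4, takes a point from camera to world coordinates). Camera axes: x right, y down, z forward; pixel columns grow to the right and rows downward; lengths in m; the calibration is good to about 2 mm. A picture is of the moment at which its call begins.
- manip.job_done(): hands the job in; it is judged then, once.
The state is a dict: "clock": time; "joint_pos": joint angles; "qvel": joint speeds; "effort": joint torques, N m; "eef_pos": TCP position; "eef_rot": TCP orientation; "wrist_force": force on the tool from outside, world axes, zero at the start; "ft_torque": the same for the moment, N m; "opening": opening from 0.0 (shut) to 1.0 (fully open); "finger_force": force on a finger pad.
Only numpy, scipy, OpenCV 4.12 (cv2) and the standard library are available. Lean on these libraries where they do the work, as an engineer would, in place of code of your own. Each camera call takes 0.05 s, during which the arm holds its last target. There are 200 camera calls.

## Task

Slide the board carrier across the dark squaring plate, pushing its edges and keeping off the heat sink, until its two sides lie flush against both fences in the corner. Only then take it by the heat sink, lift it straight up clear of the fences and set it gently on the blue base, the ball foot at the yellow dot in the cone and the other two in the groove and on the flat, fully seated, and let go. Leave the pliers and the marker where they lie.

Things in the scene. Friction and masses are not known exactly. Their poses are not given: they have to be found in the camera images.
- carrier_base (a point): Loose board carrier, 0.3 kg: aluminium plate with green circuit board, 100 (x) by 90 mm (y), too big to grip by its edges, which are 12 to 18.6 mm above this point; three 12 mm steel ball feet that slide easily. Point: middle of the underside, level with the balls' bottoms. Yellow dot at its +x side. Parts on the board, up to 12 mm high, keep at least 16 mm off its x axis, bar the heat sink
- sink_grip (a point): Point to grip the carrier: on the axis of the black finned heat sink in its middle, 42 mm right above carrier_base, same axes. The heat sink is 28 mm in x (the width to grip) and 40 mm in y; it stands from 18.6 to 54.6 mm above the balls' bottoms, over the centre of mass
- cone_foot (a point): Centre of the ball foot near the yellow dot, at (36, 0, 6) mm from carrier_base in the carrier's axes
- groove_foot (a point): Centre of the second ball foot, at (-36, 32, 6) mm from carrier_base in the carrier's axes
- flat_foot (a point): Centre of the third ball foot, at (-36, -32, 6) mm from carrier_base in the carrier's axes
- corner_spot (a point): Where carrier_base is, axes parallel, when the carrier lies flush in the corner. Part of the fixed dark squaring plate, 210 (x) by 200 mm (y), 6 mm thick, top level with this point, centre at (-45, -45) mm from it. Two aluminium fences, 10 mm thick, 18 mm above the plate, line its +x and +y sides; inner faces 50 mm (+x) and 45 mm (+y) from this point
- seat_spot (a point): Where carrier_base is, axes parallel and same way, when the carrier is seated on the fixed blue base, 112 (x) by 102 mm (y) by 12 mm, underside 16.8 mm below this point. Brass seats: round cone at +x, groove at -x +y, plain flat disc at -x -y. Cone and groove are 20 mm wide at the mouth, 12 mm deep, rims 8 mm above this point, and draw a ball in from 5 mm off
- cone_seat (a point): Where the centre of cone_foot is when seated: (36, 0, 6) mm from seat_spot
- groove_seat (a point): Where the centre of groove_foot is when seated: (-36, 32, 6) mm from seat_spot; the groove points at the cone
- flat_seat (a point): Where the centre of flat_foot is when seated: (-36, -32, 6) mm from seat_spot
- pliers: Bystander: pliers with red handles, 190 mm long (along x), 13 mm high; origin under the joint of handles and jaws
- marker: Bystander: white marker pen with black cap, 110 mm long (along x), 10 mm high; origin under its middle

How it is judged:
By the outcome, as a careful person would: the job done as asked, in the order asked, and still so for the second after the job is handed in, with the robot touching nothing.
It also fails if it takes over 67 s, if anything falls off the work surface, if the arm or the gripper's body presses on something with over 40 N, if the wrist force passes 120 N, or if a joint passes its speed limit or range.

## Working session

There is one attempt and no reset: what is moved stays moved. The work goes in short steps, Python scripts to look and compute and a tool call to move; the robot and the scene stay as the last step left them, time stands still between calls to the robot, and variables do not carry over. Pictures are saved under pics/ and viewed, at most 10 in all, crops included, and the job is handed in when it is done.

Besides the shell and the picture viewer there is one more tool, called after "Call:" in YAML: its name, and indented under it one key for each argument. apply_moves: Moves the arm, as the interface text tells. Its arguments: {"type":"object","properties":{"increments":{"type":"array"},"grip_force":{"type":"number"}},"required":["increments"]}

```bash
mkdir -p pics
cat > h.py <<'E'
import numpy as np, cv2
from plant import manip
def grab(n,save):
    f=manip.grab_frame(n); np.savez('pics/'+save+'.npz',**f)
    cv2.imwrite('pics/'+save+'.png',f['pixels'][:,:,::-1]); return f
def load(s): return dict(np.load('pics/'+s+'.npz'))
def cloud(f):
    h,w=f['depth'].shape
    uv=np.stack(np.meshgrid(np.arange(w),np.arange(h)),-1).reshape(-1,1,2).astype(np.float32)
    n=cv2.undistortPoints(uv,f['K'],f['D']).reshape(h,w,2)
    d=f['depth'][...,None]
    p=np.concatenate([n*d,d],-1)
    T=f['cam_to_world']; return p@T[:3,:3].T+T[:3,3]
def ray(f,uv,z):
    n=cv2.undistortPoints(np.array(uv,np.float32).reshape(-1,1,2),f['K'],f['D']).reshape(-1,2)
    T=f['cam_to_world']; d=np.c_[n,np.ones(len(n))]@T[:3,:3].T
    return T[:3,3]+d*((z-T[2,3])/d[:,2:])
E
python3 - <<'E'
from h import *
s=manip.get_state(); print(s)
for n in('scene','top'):
    f=grab(n,n+'0'); print(n,f['K'],f['D'],f['cam_to_world'].round(3))
a=np.hstack([cv2.imread('pics/top0.png')]);
E
```

```text
{'clock': 0.0, 'joint_pos': array([-1.25850207,  0.61592513, -0.01262528,  1.42493774,  0.00810659,
        1.10338982, -0.04039748]), 'qvel': array([ 9.35895535e-04, -9.44933631e-05,  1.07338776e-03,  6.76925559e-04,
        7.47335672e-05, -1.21963514e-03,  5.48439547e-05]), 'effort': array([ 1.58637170e-05, -4.69211841e+01,  2.59295963e-01, -1.71031469e+01,
        9.98926931e-03,  9.68634122e-03,  2.14519133e-06]), 'eef_pos': array([0.21577802, 0.6123817 , 0.25512133]), 'eef_rot': array([-0.52944399, -3.09624883,  0.00405019]), 'wrist_force': array([-0.55915618,  0.43104893,  1.21476357]), 'ft_torque': array([-0.03623758, -0.01670601, -0.02589952]), 'finger_force': 0.0, 'opening': 0.9984077251608722}
scene [[437.40640538   0.         273.71577977]
 [  0.         437.40640538 202.1664936 ]
 [  0.           0.           1.        ]] [-0.07940861  0.          0.          0.          0.        ] [[-0.552  0.631 -0.546  1.116]
 [ 0.834  0.427 -0.35   0.35 ]
 [ 0.013 -0.648 -0.761  0.888]
 [ 0.     0.     0.     1.   ]]
top [[475.0641699    0.         287.04061954]
 [  0.         475.0641699  208.48279943]
 [  0.           0.           1.        ]] [-0.12299482  0.          0.          0.          0.        ] [[-0.017 -0.994  0.108  0.405]
 [-1.     0.019  0.016 -0.023]
 [-0.018 -0.108 -0.994  1.302]
 [ 0.     0.     0.     1.   ]]
```

View pics/top0.png

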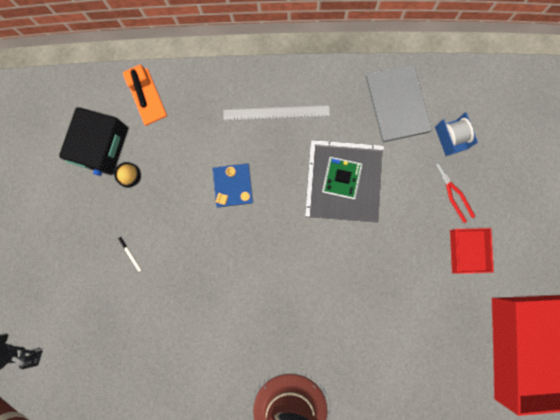

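View pics/scene0.png

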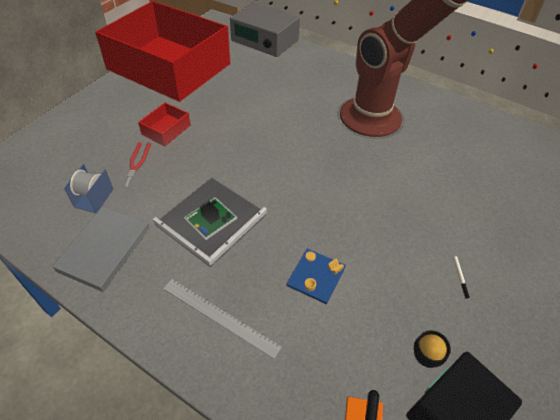

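The top view shows the plate around (345,182), with fences at its top (+x) and left (+y). The carrier is near (342,178) and the blue base near (232,185) with its cone at the upper (230,171). The pliers at (457,195) and the marker at (130,254) are well clear. Next I enlarge both views.

Run:
```python
from h import *
t=cv2.imread('pics/top0.png');s=cv2.imread('pics/scene0.png')
a=cv2.resize(t[130:230,295:395],(400,400),interpolation=cv2.INTER_CUBIC)
b=cv2.resize(t[150:220,200:270],(400,400),interpolation=cv2.INTER_CUBIC)
cv2.imwrite('pics/c1.png',np.hstack([a,b]))
f=load('top0');P=cloud(f);im=f['pixels'].astype(int)
g=load('scene0');Q=cloud(g);jm=g['pixels'].astype(int)
def rect(P,m,nm):
    m=cv2.morphologyEx(m.astype(np.uint8),cv2.MORPH_OPEN,np.ones((2,2)))
    n,l,st,c=cv2.connectedComponentsWithStats(m)
    if n<2: print(nm,'none');return
    k=1+st[1:,4].argmax(); p=P[l==k]; z=np.median(p[:,2])
    print(nm,st[k],'z',z.round(4),cv2.minAreaRect((p[:,:2]*1000).astype(np.float32)))
for P_,I,box,b2 in((P,im,(300,390,135,225),(205,260,158,212)),(Q,jm,(145,275,170,270),(280,350,240,310))):
    r,gg,bl=I[...,0],I[...,1],I[...,2]
    def w(b):
        m=np.zeros(r.shape,bool);m[b[2]:b[3],b[0]:b[1]]=1;return m
    W=w(box)
    rect(P_,W&(gg>r+30)&(gg>bl+20),'green')
    rect(P_,W&(P_[...,2]>.045)&(P_[...,2]<.08),'sink')
    rect(P_,W&(I.max(-1)<85)&(P_[...,2]<.012),'plate')
    rect(P_,W&(r>140)&(bl>140),'fence')
    rect(P_,w(b2)&(bl>r+40),'base')
    rect(P_,w(b2)&(((bl>r+40)|(r>bl+50))),'base+brass')
```

```text
green [326 162  35  36 709] z 0.0249 ((528.8705444335938, -120.04862976074219), (90.71682739257812, 301.0423583984375), 68.5312728881836)
sink [336 170  16  14 161] z 0.0555 ((625.3657836914062, -156.64938354492188), (43.901611328125, 29.558805465698242), 84.88101959228516)
plate none
fence [ 301  136   90   90 2999] z 0.0012 ((576.0528564453125, -159.77122497558594), (258.2430114746094, 353.42681884765625), 87.39368438720703)
base [ 214  165   40   42 1126] z 0.0119 ((527.5518798828125, 100.64793395996094), (326.1320495605469, 119.3067855834961), 25.195009231567383)
base+brass [ 214  165   40   43 1375] z 0.0124 ((525.6442260742188, 104.70281219482422), (326.1320495605469, 128.26919555664062), 25.195009231567383)
green [191 210  33  24 273] z 0.0243 ((850.6365356445312, 95.22450256347656), (730.84521484375, 75.86349487304688), 49.775474548339844)
sink [200 203  20  17 196] z 0.056 ((622.7598266601562, -147.11770629882812), (36.99917984008789, 46.16776657104492), 68.8172378540039)
plate [194 180  59  32 665] z 0.006 ((781.1309814453125, 82.49652099609375), (843.8665161132812, 144.8729248046875), 48.36763000488281)
fence [197 208  71  57 520] z 0.02 ((856.6240234375, 75.04623413085938), (736.5801391601562, 165.8480987548828), 33.99944305419922)
base [ 288  253   56   51 1426] z 0.0125 ((844.87744140625, 215.60214233398438), (593.4756469726562, 113.48551177978516), 15.532845497131348)
base+brass [ 288  250   58   54 1763] z 0.013 ((843.77001953125, 215.38955688476562), (595.5245971679688, 114.34391784667969), 15.432625770568848)
```

View pics/c1.png

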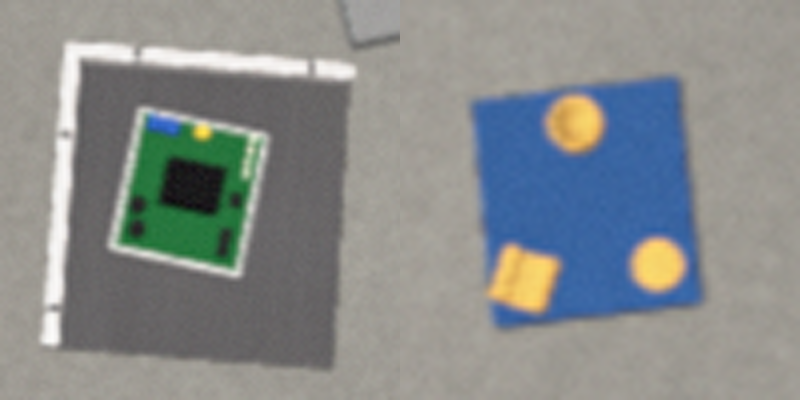

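The crops show the plate's inner fence corner at about (315,145) in the full image. The carrier is turned about -11° with the dot towards +x, and the base about +6° with its cone at +x. I'll fit the outlines in both views at the heights found.

```bash
cat >> h.py <<'E'
def fit(f,m,z,nm):
    n,l,st,c=cv2.connectedComponentsWithStats(m.astype(np.uint8))
    if n<2: print(nm,'none');return
    k=1+st[1:,4].argmax(); v,u=np.nonzero(l==k)
    p=ray(f,np.c_[u,v],z)[:,:2]*1000
    (c,s,a)=cv2.minAreaRect(p.astype(np.float32)); print(nm,st[k],'c',np.round(c,1),'size',np.round(s,1),'ang',round(a,2))
def win(sh,b):
    m=np.zeros(sh,bool);m[b[2]:b[3],b[0]:b[1]]=1;return m
E
python3 - <<'E'
from h import *
for nm,box,b2 in(('top0',(300,390,135,225),(205,260,158,212)),('scene0',(145,275,170,270),(280,350,240,310))):
    f=load(nm);P=cloud(f);I=f['pixels'].astype(int);ok=f['depth']>0
    r,g,b=I[...,0],I[...,1],I[...,2];W=win(r.shape,box);B=win(r.shape,b2);z=P[...,2]
    S=W&ok&(z>.045)&(z<.075); print(nm,'sink z pct',np.percentile(z[S],[10,50,90]).round(4),'xy med',np.median(P[S][:,:2],0).round(4), 'upper',P[S&(z>.057)].mean(0).round(4))
    G=W&ok&(g>r+25)&(g>b+15); print('green z',np.median(z[G]).round(4))
    D=W&ok&(I.max(-1)<125)&(z<.012)&(z>.003); print('plate z',np.median(z[D]).round(4))
    B1=B&(b>r+40); print('base z',np.median(z[B1&ok]).round(4))
    br=B&(r>b+50); print('brass z pct',np.percentile(z[br&ok],[10,50,90]).round(4))
    fit(f,G|S|0*W>0,.0246,'green')
    fit(f,B1|br,.012,'base')
    fit(f,W&(I.max(-1)<105),.006,'dark')
    fit(f,W&(I.min(-1)>190),.024,'fence')
    fit(f,W&(r>180)&(g>150)&(b<90),.0246,'dot')
    n,l,st,c=cv2.connectedComponentsWithStats(br.astype(np.uint8))
    for k in range(1,n):
        if st[k,4]>20: print('brass',st[k,4],(ray(f,[c[k]],.0248)[0]*1000).round(1))
    print('hs vals', I[182,375], I[150,345])
E
```

```text
top0 sink z pct [0.0484 0.0583 0.0625] xy med [ 0.6269 -0.1518] upper [ 0.6273 -0.1525  0.0605]
green z 0.0249
plate z 0.0064
base z 0.012
brass z pct [0.0135 0.0197 0.0262]
green [324 160  37  37 902] c [ 627.1 -153.7] size [82.6 93.8] ang 76.3
base [ 213  164   40   43 1383] c [614.4 148.8] size [111.3 102.1] ang 5.49
dark [ 311  147   70   74 2480] c [ 613.4 -166.4] size [183.2 195.2] ang 84.51
fence [306 164   7  42 174] c [608.9 -64. ] size [ 11.3 113.5] ang 84.57
dot [344 162   3   2   5] c [ 667.9 -163.1] size [5.5 2.8] ang 89.0
brass 71 [650.  151.9  24.8]
brass 97 [575.1 176.6  24.8]
brass 62 [580.8 112.1  24.8]
hs vals [106 104 106] [97 95 97]
scene0 sink z pct [0.0482 0.0575 0.0614] xy med [ 0.6307 -0.1501] upper [ 0.6282 -0.1525  0.0602]
green z 0.0244
plate z 0.0058
base z 0.0125
brass z pct [0.0148 0.0202 0.0262]
green [187 199  48  38 686] c [ 625.5 -155.8] size [88.3 92. ] ang 76.61
base [ 287  249   59   54 1782] c [612.3 149.6] size [120.1 101.6] ang 5.71
dark [ 160  178  100   78 3576] c [ 609.8 -168.1] size [184.3 195.7] ang 85.36
fence [212 247  11  11  28] c [699.8 -72.3] size [34.3  7.1] ang 1.44
dot [196 225   2   1   2] c [ 666.2 -164.3] size [2.5 0. ] ang 124.15
brass 73 [587.1 116.1  24.8]
brass 138 [578.5 178.2  24.8]
brass 114 [652.  153.5  24.8]
hs vals [124 122 115] [122 120 113]
```

```bash
cat >> h.py <<'E'
from scipy.spatial.transform import Rotation as Ro
# plate frame (corner_spot), yaw deg, mm
PC=np.array([666.1,-121.5]);PY=-5.0
BC=np.array([613.5,149.0]);BY=5.6
def loc2w(c,yaw,l):
    a=np.radians(yaw);return c+np.array([[np.cos(a),-np.sin(a)],[np.sin(a),np.cos(a)]])@np.array(l,float)
def state():
    s=manip.get_state();R=Ro.from_rotvec(s['eef_rot']).as_matrix();p=s['eef_pos']*1000
    yaw=np.degrees(np.arctan2(R[1,1],R[0,1]))
    return s,p,R,yaw
def go(xy,z,yaw):
    s,p,R,y=state()
    print('t',round(s['clock'],2),'p',p.round(1),'yaw',round(y,2),'tilt',(R[:,2]).round(4),'F',s['wrist_force'].round(1),'op',round(s['opening'],3))
    d=R.T@(np.array([*xy,z])-p); print('shift mm',d.round(1),'turn',round(y-yaw,2))
E
python3 -c "
from h import *
go((430,330),256,37); go(loc2w(PC,PY,(-121,-34.7)),150,PY)"
```

```text
t 0.1 p [215.8 612.5 255.3] yaw 70.59 tilt [-7.0e-04 -2.2e-03 -1.0e+00] F [-0.7 -0.3  0.4] op 1.001
shift mm [-295.9 -195.2   -0.3] turn 33.59
t 0.1 p [215.8 612.5 255.3] yaw 70.59 tilt [-7.0e-04 -2.2e-03 -1.0e+00] F [-0.7 -0.3  0.4] op 1.001
shift mm [-560.  -606.1  106.7] turn 75.59
```

Call:
apply_moves:
  increments:
    - [[-0.296,-0.195,0],34,1]
    - [[-0.296,-0.195,0],34,1]
    - [[-0.296,-0.195,0],34,1]
    - [[-0.296,-0.195,0],34,1]
    - [[-0.296,-0.195,0],34,1]
    - [[-0.296,-0.195,0],34,1]
    - [[-0.296,-0.195,0],34,1]
    - [[-0.296,-0.195,0],34,1]
    - [[-0.56,-0.606,0.05],75.6,1]
    - [[-0.56,-0.606,0.05],75.6,1]
    - [[-0.56,-0.606,0.05],75.6,1]
    - [[-0.56,-0.606,0.05],75.6,1]

```text
clock: 1.1
eef_pos: [0.4584, 0.1848, 0.2397]
eef_rot: [-2.069, -2.363, 0.001]
wrist_force: [0.8, 0.6, 0.0]
opening: 0.002
finger_force: 0.0
```

```bash
python3 -c "
from h import *
go(loc2w(PC,PY,(-121,-34.7)),80,PY)"
```

```text
t 1.1 p [458.4 184.8 239.7] yaw 7.59 tilt [-4.e-04 -1.e-04 -1.e+00] F [0.8 0.6 0. ] op 0.002
shift mm [-338.5   39.8  159.6] turn 12.59
```

Call:
apply_moves:
  increments:
    - [[-0.338,0.04,0.1],12.6,1]
    - [[-0.338,0.04,0.1],12.6,1]
    - [[-0.338,0.04,0.1],12.6,1]
    - [[-0.338,0.04,0.1],12.6,1]
    - [[-0.338,0.04,0.1],12.6,1]
    - [[-0.338,0.04,0.1],12.6,1]
    - [[-0.338,0.04,0.1],12.6,1]
    - [[-0.338,0.04,0.16],12.6,1]
    - [[-0.338,0.04,0.16],12.6,1]
    - [[-0.338,0.04,0.16],12.6,1]
    - [[-0.338,0.04,0.16],12.6,1]
    - [[-0.338,0.04,0.16],12.6,1]

```text
clock: 2.1
eef_pos: [0.5444, -0.1415, 0.0797]
eef_rot: [-2.308, -2.128, 0.001]
wrist_force: [-0.3, 0.2, 0.4]
opening: 0.0
finger_force: 0.0
```

```bash
python3 -c "
from h import *
go(loc2w(PC,PY,(-121,-34.7)),42,PY)
a=grab('top','t1')['pixels'];b=grab('scene','s1')['pixels']
c=[cv2.resize(i[130:230,290:390][:,:,::-1] if k==0 else i[150:275,145:270][:,:,::-1],(400,400),interpolation=cv2.INTER_CUBIC) for k,i in enumerate((a,b))]
cv2.imwrite('pics/c2.png',np.hstack(c))"
```

```text
t 2.1 p [ 544.4 -141.5   79.7] yaw -4.66 tilt [-0.0018  0.0014 -1.    ] F [-0.3  0.2  0.4] op 0.0
shift mm [-4.2 -1.5 37.7] turn 0.34
```

View pics/c2.png

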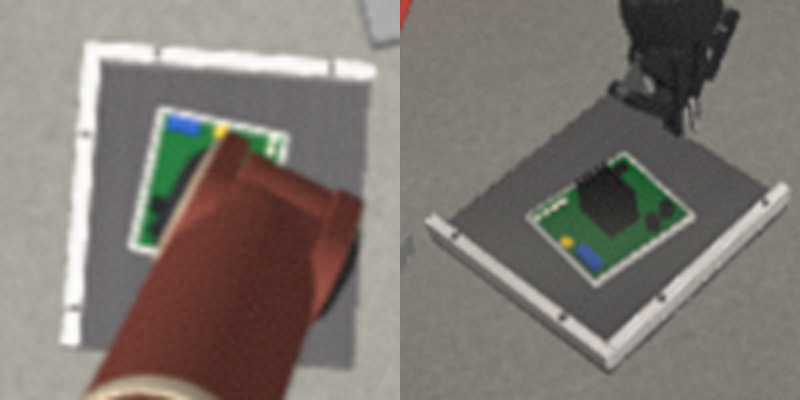

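The scene view shows the closed fingertips at about (231,191), behind the carrier's -x edge, with the carrier unmoved and the fence corner at (211,264). I'll check the tip height and then descend.

```bash
python3 -c "
from h import *
f=load('s1')
for z in(.045,.05,.055,.06,.068): print(z,ray(f,[(230,190)],z)[0].round(3))"
```

```text
0.045 [ 0.54  -0.154  0.045]
0.05 [ 0.544 -0.151  0.05 ]
0.055 [ 0.547 -0.148  0.055]
0.06 [ 0.551 -0.145  0.06 ]
0.068 [ 0.556 -0.14   0.068]
```

Call:
apply_moves:
  increments:
    - [[-0.002,-0.001,0.02],0.3,1]
    - [[-0.004,-0.001,0.03],0.3,1]
    - [[-0.004,-0.001,0.036],0.3,1]
    - [[-0.004,-0.001,0.041],0.3,1]
    - [[-0.004,-0.001,0.041],0.3,1]

```text
clock: 2.62
eef_pos: [0.5433, -0.1454, 0.0387]
eef_rot: [-2.313, -2.124, 0.0]
wrist_force: [0.2, -0.5, -0.3]
opening: -0.0
finger_force: 0.0
```

Call:
apply_moves:
  increments:
    - [[0,0.006,0],0,1]
    - [[0,0.012,0],0,1]
    - [[0,0.016,0],0,1]
    - [[0,0.02,0],0,1]
    - [[0,0.024,0],0,1]
    - [[0,0.028,0],0,1]
    - [[0,0.032,0],0,1]
    - [[0,0.036,0],0,1]
    - [[0,0.04,0],0,1]
    - [[0,0.043,0],0,1]
    - [[0,0.045,0],0,1]
    - [[0,0.045,0],0,1]

```text
clock: 3.62
eef_pos: [0.5894, -0.1503, 0.0391]
eef_rot: [2.314, 2.122, 0.002]
wrist_force: [-1.1, 0.3, 1.8]
opening: 0.001
finger_force: 0.5
```

```bash
python3 -c "
from h import *
go(loc2w(PC,PY,(-65,-34.7)),39,PY)
f=grab('scene','s2');I=f['pixels'].astype(int);r,g,b=[I[...,k] for k in range(3)]
P=cloud(f);z=P[...,2]
fit(f,win(r.shape,(145,275,150,275))&(g>r+25)&(g>b+15),.0246,'green')
cv2.imwrite('pics/c3.png',cv2.resize(f['pixels'][150:275,145:270][:,:,::-1],(500,500),interpolation=cv2.INTER_CUBIC))"
```

```text
t 3.62 p [ 589.4 -150.3   39.1] yaw -4.94 tilt [ 1.8e-03 -5.0e-04 -1.0e+00] F [-1.1  0.3  1.8] op 0.001
shift mm [0.6 8.9 0.1] turn 0.06
green [182 207  47  37 468] c [ 652.4 -151.9] size [82.3 91.9] ang 79.95
```

View pics/c3.png

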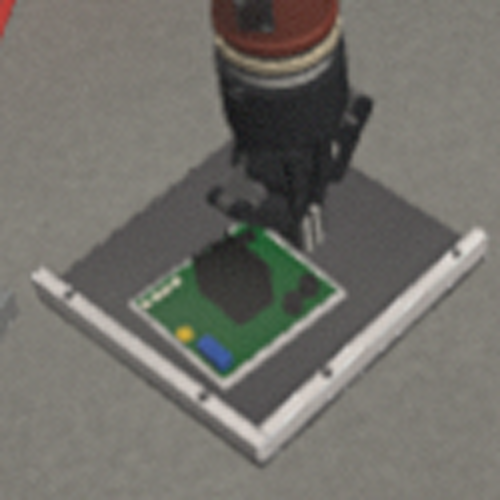

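The carrier follows: its edge is against the fingers near (310,245) in the crop and its turn has shrunk to -10°. It still has about 11 mm to go to the +x fence.

Call:
apply_moves:
  increments:
    - [[0,0.003,0],0,1]
    - [[0,0.006,0],0,1]
    - [[0,0.008,0],0,1]
    - [[0,0.01,0],0,1]
    - [[0,0.011,0],0,1]
    - [[0,0.012,0],0,1]
    - [[0,0.012,0],0,1]

```text
clock: 4.25
eef_pos: [0.5997, -0.1513, 0.0388]
eef_rot: [-2.315, -2.122, 0.002]
wrist_force: [-3.3, 0.4, 2.8]
opening: -0.001
finger_force: 1.8
```

Call:
apply_moves:
  increments:
    - [[0,0.001,0],0,1]
    - [[0,0.001,0],0,1]
    - [[0,0.002,0],0,1]
    - [[0,0.002,0],0,1]

```text
clock: 4.58
eef_pos: [0.6002, -0.1517, 0.0387]
eef_rot: [-2.314, -2.12, 0.005]
wrist_force: [-6.1, 0.5, 3.6]
opening: 0.0
finger_force: 3.7
```

Call:
apply_moves:
  increments:
    - [[0,0.001,0],0,1]
    - [[0,0.002,0],0,1]
    - [[0,0.003,0],0,1]
    - [[0,0.003,0],0,1]
    - [[0,0.003,0],0,1]

```text
clock: 5.0
eef_pos: [0.6007, -0.1524, 0.0385]
eef_rot: [-2.312, -2.117, 0.01]
wrist_force: [-9.9, -1.2, 5.6]
opening: 0.001
finger_force: 5.9
```

```bash
python3 -c "
from h import *
go(loc2w(PC,PY,(-65,-34.7)),39,PY)
f=grab('scene','s3');I=f['pixels'].astype(int);r,g,b=[I[...,k] for k in range(3)]
fit(f,win(r.shape,(145,275,150,275))&(g>r+25)&(g>b+15),.0246,'green')
cv2.imwrite('pics/c4.png',cv2.resize(f['pixels'][190:275,145:270][:,:,::-1],(800,544),interpolation=cv2.INTER_CUBIC))"
```

```text
t 5.0 p [ 600.7 -152.4   38.5] yaw -5.04 tilt [-0.0096  0.001  -1.    ] F [-9.9 -1.2  5.6] op 0.001
shift mm [ 1.8 -2.5 -0.4] turn -0.04
green [180 210  46  37 476] c [ 663.3 -151.9] size [81.7 91.9] ang 82.31
```

View pics/c4.png

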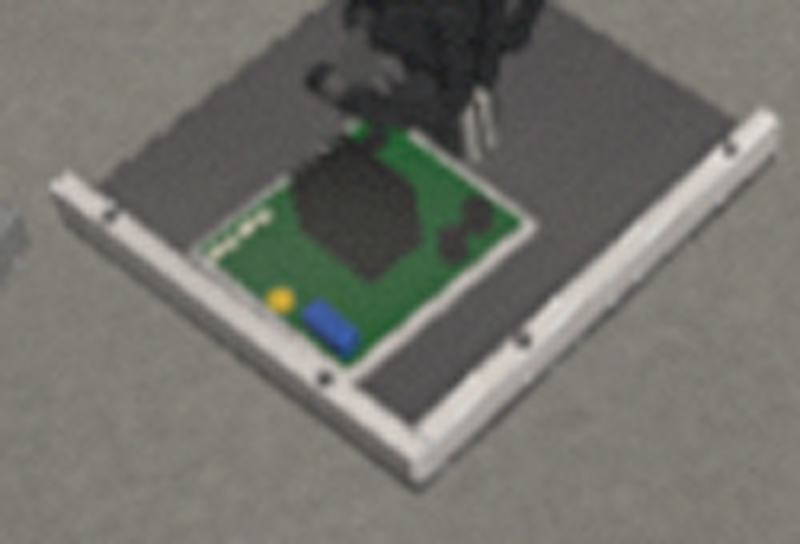

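The carrier's +x side now meets the fence along (200,250)-(350,375) in the crop, with about 30 mm left to the +y fence. I back off, lift, and go round to its -y side.

Call:
apply_moves:
  increments:
    - [[0,-0.01,0],0,1]
    - [[0,-0.025,0],0,1]
    - [[0,-0.025,-0.02],0,1]
    - [[0,-0.025,-0.04],0,1]
    - [[-0.04,-0.005,-0.045],0,1]
    - [[-0.077,0.03,-0.045],0,1]
    - [[-0.077,0.055,-0.045],0,1]
    - [[-0.077,0.055,-0.045],0,1]

```text
clock: 5.72
eef_pos: [0.6604, -0.2382, 0.0853]
eef_rot: [2.307, 2.112, 0.008]
wrist_force: [1.2, 1.2, 0.1]
opening: -0.0
finger_force: 0.0
```

```bash
python3 -c "
from h import *
go(loc2w(PC,PY,(-2,-108)),38,PY)"
```

```text
t 5.72 p [ 660.4 -238.2   85.3] yaw -5.07 tilt [ 0.013  -0.0069 -0.9999] F [1.2 1.2 0.1] op -0.0
shift mm [ 9.  -7.1 47.1] turn -0.07
```

Call:
apply_moves:
  increments:
    - [[0.006,-0.006,0.02],0,1]
    - [[0.006,-0.006,0.035],0,1]
    - [[0.006,-0.006,0.045],0,1]
    - [[0.006,-0.006,0.047],0,1]
    - [[0.006,-0.006,0.047],0,1]

```text
clock: 6.13
eef_pos: [0.6482, -0.2262, 0.0363]
eef_rot: [-2.315, -2.124, -0.0]
wrist_force: [0.0, -0.2, 0.8]
opening: 0.0
finger_force: 0.0
```

```bash
python3 -c "
from h import *
go(loc2w(PC,PY,(-2,-56)),38,PY)"
```

```text
t 6.13 p [ 648.2 -226.2   36.3] yaw -4.93 tilt [ 1.e-04  2.e-04 -1.e+00] F [ 0.  -0.2  0.8] op 0.0
shift mm [49.9  6.7 -1.7] turn 0.07
```

Call:
apply_moves:
  increments:
    - [[0.004,0.005,-0.001],0,1]
    - [[0.01,0.006,-0.001],0,1]
    - [[0.014,0.006,-0.001],0,1]
    - [[0.018,0.006,-0.001],0,1]
    - [[0.022,0.006,-0.001],0,1]
    - [[0.026,0.006,-0.001],0,1]
    - [[0.03,0.006,-0.001],0,1]
    - [[0.034,0.006,-0.001],0,1]
    - [[0.038,0.006,-0.001],0,1]
    - [[0.041,0.006,-0.001],0,1]
    - [[0.043,0.006,-0.001],0,1]
    - [[0.043,0.006,-0.001],0,1]

```text
clock: 7.13
eef_pos: [0.6577, -0.1828, 0.0377]
eef_rot: [-2.313, -2.123, -0.001]
wrist_force: [0.5, -0.7, -0.2]
opening: 0.001
finger_force: 0.2
```

Call:
apply_moves:
  increments:
    - [[0.002,0,0],0,1]
    - [[0.003,0,0],0,1]
    - [[0.004,0,0],0,1]
    - [[0.005,0,0],0,1]
    - [[0.005,0,0],0,1]

```text
clock: 7.55
eef_pos: [0.6579, -0.1788, 0.0377]
eef_rot: [-2.315, -2.123, -0.0]
wrist_force: [-0.3, -0.5, 0.2]
opening: 0.001
finger_force: 0.5
```

Call:
apply_moves:
  increments:
    - [[0.001,0,0],0,1]
    - [[0.002,0,0],0,1]
    - [[0.003,0,0],0,1]
    - [[0.004,0,0],0,1]
    - [[0.004,0,0],0,1]

```text
clock: 7.97
eef_pos: [0.6589, -0.1764, 0.0382]
eef_rot: [2.314, 2.121, -0.0]
wrist_force: [1.0, -3.7, -1.3]
opening: -0.002
finger_force: 1.6
```

Call:
apply_moves:
  increments:
    - [[0.001,0,0],0,1]
    - [[0.002,0,0],0,1]
    - [[0.003,0,0],0,1]
    - [[0.003,0,0],0,1]

```text
clock: 8.3
eef_pos: [0.6598, -0.1758, 0.0388]
eef_rot: [2.312, 2.117, -0.002]
wrist_force: [1.8, -6.5, -1.2]
opening: -0.001
finger_force: 3.0
```

Call:
apply_moves:
  increments:
    - [[0.001,0,0],0,1]
    - [[0.002,0,0],0,1]
    - [[0.003,0,0],0,1]
    - [[0.003,0,0],0,1]

```text
clock: 8.63
eef_pos: [0.6601, -0.1756, 0.0391]
eef_rot: [2.311, 2.113, -0.005]
wrist_force: [2.0, -9.0, -1.5]
opening: -0.0
finger_force: 4.5
```

```bash
cat > gap.py <<'E'
import sys
from h import *
go(loc2w(PC,PY,(-2,-56)),38,PY)
f=grab('scene',sys.argv[1]);I=f['pixels'].astype(int);r,g,b=[I[...,k] for k in range(3)]
fit(f,win(r.shape,(145,275,150,275))&(g>r+25)&(g>b+15),.0246,'green')
cv2.imwrite('pics/%s_c.png'%sys.argv[1],cv2.resize(f['pixels'][190:275,145:270][:,:,::-1],(800,544),interpolation=cv2.INTER_CUBIC))
E
python3 gap.py s4
```

```text
t 8.63 p [ 660.1 -175.6   39.1] yaw -5.12 tilt [ 0.0049 -0.0097 -0.9999] F [ 2.  -9.  -1.5] op -0.0
shift mm [-1.6 -0.7  1.1] turn -0.12
green [189 214  47  40 522] c [ 664.9 -119.8] size [82.7 92.5] ang 84.77
```

View pics/s4_c.png

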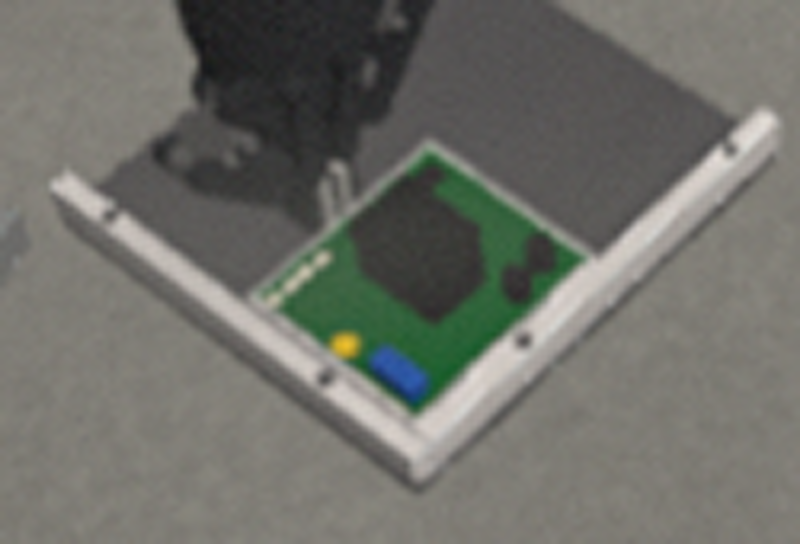

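Both sides look flush in the picture, along (255,290)-(420,410) on +x and (420,410)-(595,255) on +y. I'll re-press the -x edge to make sure nothing slipped out.

Call:
apply_moves:
  increments:
    - [[-0.012,0,0],0,1]
    - [[-0.03,0,0],0,1]
    - [[-0.03,0,-0.02],0,1]
    - [[-0.03,0,-0.045],0,1]
    - [[-0.01,-0.025,-0.045],0,1]
    - [[0.015,-0.055,-0.045],0,1]
    - [[0.045,-0.085,-0.045],0,1]
    - [[0.048,-0.088,-0.045],0,1]
    - [[0.048,-0.088,-0.02],0,1]
    - [[0.048,-0.088,0],0,1]
    - [[0.048,-0.088,0],0,1]

```text
clock: 9.6
eef_pos: [0.5724, -0.111, 0.0347]
eef_rot: [-2.307, -2.119, 0.005]
wrist_force: [-0.6, 0.4, -1.0]
opening: -0.003
finger_force: 0.0
```

```bash
python3 -c "
from h import *
go(loc2w(PC,PY,(-62.5,0)),38,PY)"
```

```text
t 9.6 p [ 572.4 -111.    34.7] yaw -4.86 tilt [-0.0086  0.0047 -1.    ] F [-0.6  0.4 -1. ] op -0.003
shift mm [-2.3 31.7 -3.5] turn 0.14
```

Call:
apply_moves:
  increments:
    - [[0,0.008,-0.001],0.1,1]
    - [[0,0.016,-0.001],0.1,1]
    - [[0,0.022,-0.001],0.1,1]
    - [[0,0.026,-0.001],0.1,1]
    - [[0,0.028,-0.001],0.1,1]
    - [[0,0.03,-0.001],0.1,1]
    - [[0,0.031,-0.001],0.1,1]
    - [[0,0.032,-0.001],0.1,1]
    - [[0,0.033,-0.001],0.1,1]
    - [[0,0.034,-0.001],0.1,1]
    - [[0,0.034,-0.001],0.1,1]

```text
clock: 10.52
eef_pos: [0.6061, -0.1167, 0.0397]
eef_rot: [-2.313, -2.116, 0.006]
wrist_force: [-6.8, 1.4, 9.7]
opening: -0.002
finger_force: 5.0
```

Call:
apply_moves:
  increments:
    - [[0,0.001,0],0,1]
    - [[0,0.002,0],0,1]
    - [[0,0.003,0],0,1]
    - [[0,0.003,0],0,1]

```text
clock: 10.85
eef_pos: [0.6064, -0.1168, 0.0396]
eef_rot: [-2.31, -2.112, 0.012]
wrist_force: [-11.8, 1.1, 12.2]
opening: -0.002
finger_force: 7.7
```

Call:
apply_moves:
  increments:
    - [[0,-0.006,0],0,1]
    - [[0,-0.012,0],0,1]
    - [[0,-0.012,-0.001],0,1]
    - [[0,-0.012,-0.001],0,1]

```text
clock: 11.18
eef_pos: [0.6006, -0.1161, 0.0402]
eef_rot: [2.317, 2.121, 0.001]
wrist_force: [-0.1, 0.9, -0.1]
opening: -0.001
finger_force: 0.0
```

Call:
apply_moves:
  increments:
    - [[0,0.003,0],0,1]
    - [[0,0.006,-0.001],0,1]
    - [[0,0.008,-0.001],0,1]
    - [[0,0.009,-0.001],0,1]
    - [[0,0.01,-0.001],0,1]
    - [[0,0.01,-0.001],0,1]

```text
clock: 11.68
eef_pos: [0.6063, -0.1163, 0.0401]
eef_rot: [-2.311, -2.115, 0.009]
wrist_force: [-7.5, 2.0, 5.7]
opening: -0.001
finger_force: 4.4
```

```bash
python3 gap.py s5;python3 - <<'E'
from h import *
f=load('s5');P=cloud(f);I=f['pixels'].astype(int);g=I[...,1]
m=win(g.shape,(145,275,150,275))&(f['depth']>0)&(g>I[...,0]+25)&(g>I[...,2]+15)&(abs(P[...,2]-.025)<.005)
p=P[m];A=np.c_[p[:,:2]-p[:,:2].mean(0),np.ones(len(p))];print('plane',np.linalg.lstsq(A,p[:,2],rcond=None)[0].round(4))
E
```

```text
t 11.68 p [ 606.3 -116.3   40.1] yaw -5.07 tilt [-0.0101  0.0025 -0.9999] F [-7.5  2.   5.7] op -0.001
shift mm [-55.9  58.1   1.4] turn -0.07
green [188 218  47  37 495] c [ 667.3 -120.1] size [81.9 91.8] ang 84.61
plane [0.0028 0.0001 0.0241]
```

Call:
apply_moves:
  increments:
    - [[0,-0.012,0],0,1]
    - [[0,-0.03,0],0,1]
    - [[0,-0.03,-0.02],0,1]
    - [[-0.01,-0.03,-0.045],0,1]
    - [[-0.035,-0.01,-0.045],0,1]
    - [[-0.062,0.02,-0.045],0,1]
    - [[-0.08,0.05,-0.045],0,1]
    - [[-0.082,0.056,-0.045],0,1]
    - [[-0.082,0.056,-0.025],0,1]
    - [[-0.082,0.056,-0.005],0,1]
    - [[-0.082,0.056,0],0,1]
    - [[-0.082,0.056,0],0,1]

```text
clock: 12.73
eef_pos: [0.6578, -0.2026, 0.0387]
eef_rot: [-2.314, -2.119, 0.003]
wrist_force: [-1.1, -0.1, 0.4]
opening: -0.003
finger_force: 0.0
```

Call:
apply_moves:
  increments:
    - [[0.006,0,0],0,1]
    - [[0.012,0,0],0,1]
    - [[0.016,0,0],0,1]
    - [[0.018,0,0],0,1]
    - [[0.02,0,0],0,1]
    - [[0.021,0,0],0,1]
    - [[0.021,0,0],0,1]

```text
clock: 13.32
eef_pos: [0.6608, -0.1823, 0.0413]
eef_rot: [2.317, 2.122, 0.0]
wrist_force: [0.3, -0.7, -0.2]
opening: 0.001
finger_force: 0.0
```

```bash
python3 -c "
from h import *
go(loc2w(PC,PY,(0,-55)),39,PY)"
```

```text
t 13.32 p [ 660.8 -182.3   41.3] yaw -5.03 tilt [ 4.e-04 -1.e-04 -1.e+00] F [ 0.3 -0.7 -0.2] op 0.001
shift mm [ 6.1 -0.1  2.3] turn -0.03
```

Call:
apply_moves:
  increments:
    - [[0.002,0,0.002],0,1]
    - [[0.004,0,0.002],0,1]
    - [[0.006,0,0.002],0,1]
    - [[0.008,0,0.002],0,1]
    - [[0.009,0,0.002],0,1]
    - [[0.01,0,0.002],0,1]
    - [[0.01,0,0.002],0,1]

```text
clock: 13.9
eef_pos: [0.661, -0.1758, 0.039]
eef_rot: [2.317, 2.117, -0.005]
wrist_force: [-0.2, -5.1, -0.1]
opening: -0.002
finger_force: 2.5
```

Call:
apply_moves:
  increments:
    - [[-0.006,0,0],0,1]
    - [[-0.025,0,0],0,1]
    - [[-0.03,0,-0.03],0,1]
    - [[-0.03,0,-0.07],0,1]
    - [[-0.05,0,-0.08],0,0.2]
    - [[-0.06,0,-0.08],0,0]
    - [[-0.06,0,-0.08],0,0]

```text
clock: 14.48
eef_pos: [0.6554, -0.236, 0.1199]
eef_rot: [2.32, 2.115, -0.001]
wrist_force: [-0.6, -0.1, -0.5]
opening: 0.418
finger_force: 0.0
```

```bash
python3 gap.py s6;python3 - <<'E'
from h import *
f=load('s6');P=cloud(f);I=f['pixels'].astype(int);g=I[...,1];z=P[...,2]
W=win(g.shape,(185,240,195,255))&(f['depth']>0)&(z>.055)&(z<.068)
print('sink top',P[W].mean(0).round(4),np.median(P[W],0).round(4),W.sum(), [np.percentile(P[W][:,k],[3,97]).round(4) for k in(0,1)])
g=grab('top','t6')
E
```

```text
t 14.48 p [ 655.4 -236.   119.9] yaw -5.3 tilt [ 9.0e-04 -2.3e-03 -1.0e+00] F [-0.6 -0.1 -0.5] op 0.418
shift mm [59.2 -1.8 81.8] turn -0.3
green [188 214  47  41 509] c [ 667.3 -119.9] size [82.3 91.8] ang 84.46
sink top [ 0.6688 -0.1199  0.059 ] [ 0.6689 -0.1202  0.0595] 160 [array([0.6556, 0.6828]), array([-0.1394, -0.1001])]
```

View pics/s6_c.png

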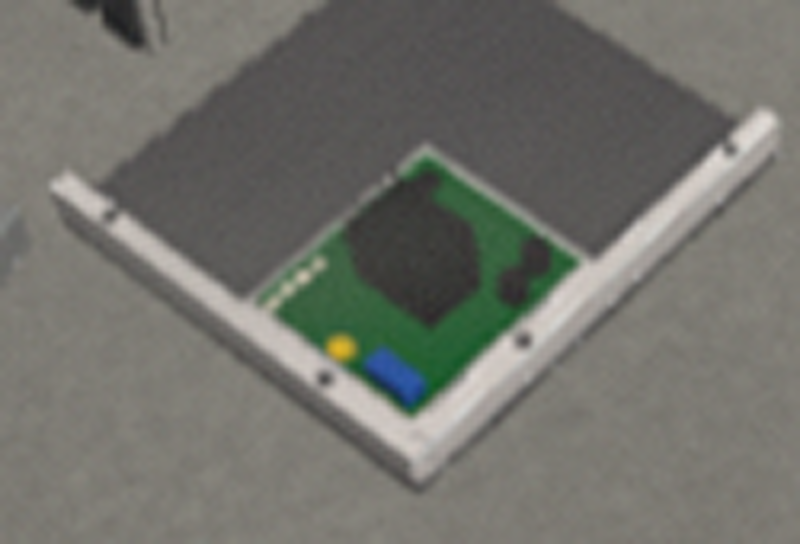

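Both sides are flush: no plate rim or gap shows along either fence. Yaw is about -5.4°, level, with the centre near (668,-120) in both measurements. Now I take it by the heat sink.

```bash
python3 -c "
from h import *
go((668.2,-120),110,-5.4)
f=load('t6');P=cloud(f);z=P[...,2];W=win(z.shape,(325,375,140,190))&(f['depth']>0)&(z>.055)&(z<.068);print(P[W].mean(0).round(4),W.sum(),np.percentile(P[W][:,0],[3,97]))"
```

```text
t 14.58 p [ 655.1 -231.6  117.3] yaw -5.12 tilt [-0.0031  0.0029 -1.    ] F [-0.   1.7 -1.3] op 0.495
shift mm [112.3   3.1   7.5] turn 0.28
[ 0.668  -0.1222  0.0604] 92 [0.65397054 0.68187069]
```

Call:
apply_moves:
  increments:
    - [[0.04,0.001,0],0,-0.2]
    - [[0.08,0.002,0],0,-0.2]
    - [[0.114,0.003,0],0,-0.2]
    - [[0.114,0.003,0],0,-0.2]
    - [[0.114,0.003,0],0,-0.2]

```text
clock: 15.0
eef_pos: [0.6692, -0.1117, 0.1165]
eef_rot: [-2.303, -2.127, -0.001]
wrist_force: [0.5, -1.3, -0.4]
opening: 0.597
finger_force: 0.0
```

```bash
python3 -c "
from h import *
go((668.2,-120),55,-5.4)"
```

```text
t 15.0 p [ 669.2 -111.7  116.5] yaw -4.55 tilt [-0.004   0.0055 -1.    ] F [ 0.5 -1.3 -0.4] op 0.597
shift mm [-8.6 -0.  61.4] turn 0.85
```

Call:
apply_moves:
  increments:
    - [[-0.003,0,0.01],0.3,-0.2]
    - [[-0.003,0,0.015],0.3,-0.2]
    - [[-0.003,0,0.02],0.3,-0.2]
    - [[-0.003,0,0.02],0.3,-0.2]
    - [[-0.003,0,0.02],0.3,-0.2]

```text
clock: 15.42
eef_pos: [0.6683, -0.1232, 0.098]
eef_rot: [-2.324, -2.112, 0.002]
wrist_force: [0.3, 0.9, 0.6]
opening: 0.603
finger_force: 0.0
```

```bash
python3 -c "
from h import *
go((668.2,-120.5),55,-5.4)"
```

```text
t 15.42 p [ 668.3 -123.2   98. ] yaw -5.46 tilt [-0.0018  0.     -1.    ] F [0.3 0.9 0.6] op 0.603
shift mm [ 2.7 -0.3 43. ] turn -0.06
```

Call:
apply_moves:
  increments:
    - [[0.002,0,0.012],0,-0.2]
    - [[0.002,0,0.022],0,-0.2]
    - [[0.002,0,0.031],0,-0.2]
    - [[0.002,0,0.038],0,-0.2]
    - [[0.002,0,0.042],0,-0.2]
    - [[0.002,0,0.042],0,-0.2]
    - [[0.002,0,0.042],0,-0.2]

```text
clock: 16.0
eef_pos: [0.6692, -0.1203, 0.0567]
eef_rot: [-2.323, -2.115, 0.001]
wrist_force: [-0.0, 0.0, 0.4]
opening: 0.6
finger_force: 0.0
```

```bash
python3 -c "
from h import *
go((668.2,-120.5),55,-5.4)"
```

```text
t 16.0 p [ 669.2 -120.3   56.7] yaw -5.36 tilt [-4.e-04 -1.e-04 -1.e+00] F [-0.   0.   0.4] op 0.6
shift mm [-0.3 -1.   1.7] turn 0.04
```

Call:
apply_moves:
  increments:
    - [[0,-0.001,0.001],0,-0.2]
    - [[0,-0.001,0.001],0,0.1]
    - [[0,-0.001,0.001],0,0.25]
    - [[0,-0.001,0.001],0,0.4]
    - [[0,-0.001,0.001],0,0.7]
    - [[0,-0.001,0.001],0,1]
    - [[0,-0.001,0.001],0,1]
    - [[0,-0.001,0.001],0,1]
    - [[0,-0.001,0.001],0,1]
  grip_force: 40

```text
clock: 16.75
eef_pos: [0.6681, -0.1202, 0.0565]
eef_rot: [-2.323, -2.115, 0.0]
wrist_force: [-2.9, -0.5, 5.3]
opening: 0.318
finger_force: 40.3
```

```bash
python3 -c "
from h import *
go((668.2,-120.5),55,-5.4);print(state()[0]['finger_force'],state()[0]['ft_torque'])"
```

```text
t 16.75 p [ 668.1 -120.2   56.5] yaw -5.36 tilt [-1.e-04 -0.e+00 -1.e+00] F [-2.9 -0.5  5.3] op 0.318
shift mm [-0.3  0.1  1.5] turn 0.04
40.27508854866028 [0.10299757 0.59515918 0.02114161]
```

Call:
apply_moves:
  increments:
    - [[0,0,-0.003],0,1]
    - [[0,0,-0.008],0,1]
    - [[0,0,-0.015],0,1]
    - [[0,0,-0.024],0,1]
    - [[0,0,-0.035],0,1]
    - [[0,0,-0.048],0,1]
    - [[0,0,-0.06],0,1]
    - [[0,0,-0.07],0,1]
    - [[0,0,-0.077],0,1]
    - [[0,0,-0.08],0,1]
    - [[0,0,-0.08],0,1]

```text
clock: 17.67
eef_pos: [0.6687, -0.1202, 0.1372]
eef_rot: [2.322, 2.114, 0.002]
wrist_force: [0.3, 0.5, -4.1]
opening: 0.32
finger_force: 39.7
```

Run:
```python
from h import *
go(BC,130,BY)
f=load('s6')
```

```text
t 17.67 p [ 668.7 -120.2  137.2] yaw -5.36 tilt [ 1.8e-03 -3.0e-04 -1.0e+00] F [ 0.3  0.5 -4.1] op 0.32
shift mm [262.9 -80.1   7. ] turn -10.96
```

Call:
apply_moves:
  increments:
    - [[0.012,-0.004,0],-0.5,1]
    - [[0.035,-0.011,0],-1.5,1]
    - [[0.065,-0.02,0],-3,1]
    - [[0.097,-0.03,0],-4.5,1]
    - [[0.13,-0.04,0],-6,1]
    - [[0.162,-0.05,0],-7.5,1]
    - [[0.192,-0.059,0],-9,1]
    - [[0.22,-0.067,0],-10,1]
    - [[0.242,-0.074,0],-10.5,1]
    - [[0.256,-0.078,0],-11,1]
    - [[0.263,-0.08,0.005],-11,1]
    - [[0.263,-0.08,0.007],-11,1]

```text
clock: 18.67
eef_pos: [0.612, 0.1517, 0.1278]
eef_rot: [-2.104, -2.33, 0.001]
wrist_force: [-0.2, 0.1, -3.8]
opening: 0.322
finger_force: 39.8
```

Call:
apply_moves:
  increments:
    - [[0,0,0],0,1]
    - [[0,0,0],0,1]
    - [[0,0,0],0,1]

```text
clock: 18.92
eef_pos: [0.6138, 0.1462, 0.129]
eef_rot: [2.113, 2.323, -0.002]
wrist_force: [0.0, -0.6, -3.4]
opening: 0.323
finger_force: 39.8
```

Run:
```python
from h import *
go(BC,130,BY)
f=grab('scene','s7');P=cloud(f);I=f['pixels'].astype(int);r,g,b=[I[...,k] for k in range(3)];z=P[...,2]
m=win(g.shape,(240,380,170,320))&(g>r+25)&(g>b+15);md=m&(f['depth']>0)
zz=np.median(z[md]);print('green z',zz); fit(f,m,zz,'green')
p=P[md&(abs(z-zz)<.006)];A=np.c_[p[:,:2]-p[:,:2].mean(0),np.ones(len(p))];print('plane',np.linalg.lstsq(A,p[:,2],rcond=None)[0].round(4))
cv2.imwrite('pics/s7_c.png',cv2.resize(f['pixels'][180:320,240:400][:,:,::-1],(800,700))[:600])
```

```text
t 18.92 p [613.8 146.2 129. ] yaw 5.42 tilt [ 4.e-04 -2.e-03 -1.e+00] F [ 0.  -0.6 -3.4] op 0.323
shift mm [ 2.8 -0.  -1. ] turn -0.18
green z 0.09686823852680171
green [293 231  51  46 660] c [613.1 146. ] size [92.8 82.9] ang 5.08
plane [0.0073 0.0079 0.0969]
```

View pics/s7_c.png

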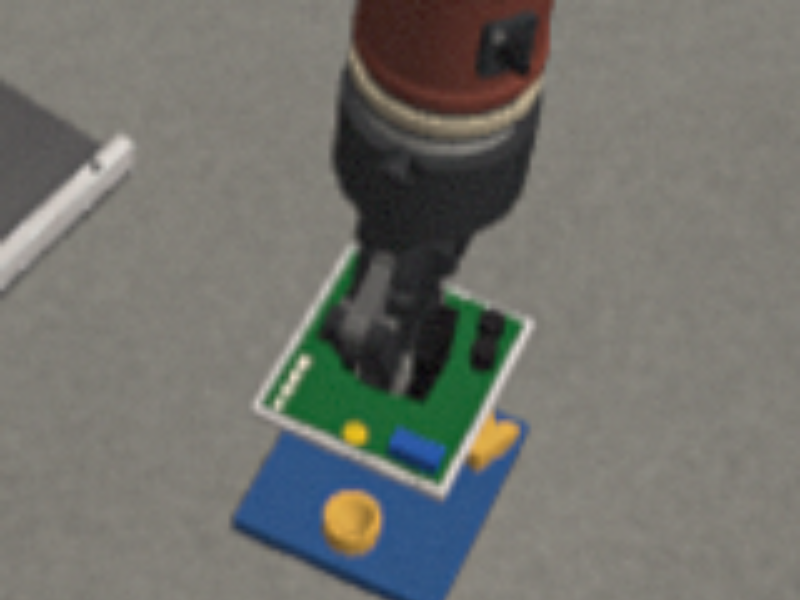

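The carrier hangs level above the base, with its yellow dot (355,433) on the cone side (350,520) and the groove seat below the +y edge (490,440). It is about 3 mm short in y, which I correct on the way down.

Call:
apply_moves:
  increments:
    - [[0.001,0,0.008],-0.2,1]
    - [[0.003,0,0.016],-0.2,1]
    - [[0.003,0,0.026],-0.2,1]
    - [[0.003,0,0.034],-0.2,1]
    - [[0.003,0,0.04],-0.2,1]
    - [[0.003,0,0.043],-0.2,1]
    - [[0.003,0,0.043],-0.2,1]
    - [[0.003,0,0.043],-0.2,1]

```text
clock: 19.63
eef_pos: [0.613, 0.1521, 0.0858]
eef_rot: [2.105, 2.332, -0.0]
wrist_force: [-0.3, -0.1, -3.0]
opening: 0.326
finger_force: 39.9
```

Run:
```python
from h import *
go((613.4,149.2),67.3,BY)
```

```text
t 19.63 p [613.  152.1  85.8] yaw 5.84 tilt [-1.e-04 -2.e-04 -1.e+00] F [-0.3 -0.1 -3. ] op 0.326
shift mm [-2.9  0.1 18.5] turn 0.24
```

Call:
apply_moves:
  increments:
    - [[-0.003,0,0.002],0.2,1]
    - [[-0.003,0,0.005],0.2,1]
    - [[-0.003,0,0.008],0.2,1]
    - [[-0.003,0,0.01],0.2,1]
    - [[-0.003,0,0.012],0.2,1]
    - [[-0.003,0,0.012],0.2,1]
    - [[-0.003,0,0.012],0.2,1]

```text
clock: 20.22
eef_pos: [0.613, 0.1493, 0.0738]
eef_rot: [-2.109, -2.328, 0.001]
wrist_force: [0.6, 0.3, -4.0]
opening: 0.32
finger_force: 39.9
```

Call:
apply_moves:
  increments:
    - [[0,0,0.001],0,1]
    - [[0,0,0.002],0,1]
    - [[0,0,0.003],0,1]
    - [[0,0,0.003],0,1]
    - [[0,0,0.003],0,1]

```text
clock: 20.63
eef_pos: [0.6131, 0.1492, 0.0709]
eef_rot: [-2.109, -2.328, 0.0]
wrist_force: [-0.3, -0.1, -3.9]
opening: 0.317
finger_force: 39.9
```

Run:
```python
from h import *
go((613.4,149.2),67.3,BY);print(state()[0]['ft_torque'])
```

```text
t 20.63 p [613.1 149.2  70.9] yaw 5.65 tilt [-2.e-04 -1.e-04 -1.e+00] F [-0.3 -0.1 -3.9] op 0.317
shift mm [-0.   0.3  3.6] turn 0.05
[-0.02985043  0.04647369  0.01972693]
```

Call:
apply_moves:
  increments:
    - [[0,0,0.001],0,1]
    - [[0,0,0.001],0,1]
    - [[0,0,0.002],0,1]
    - [[0,0,0.002],0,1]
    - [[0,0,0.002],0,1]

```text
clock: 21.05
eef_pos: [0.6135, 0.1492, 0.0691]
eef_rot: [2.109, 2.328, 0.001]
wrist_force: [0.4, -0.3, -3.5]
opening: 0.324
finger_force: 39.9
```

Call:
apply_moves:
  increments:
    - [[0,0,0.0005],0,1]
    - [[0,0,0.001],0,1]
    - [[0,0,0.001],0,1]
    - [[0,0,0.001],0,1]

```text
clock: 21.38
eef_pos: [0.614, 0.1493, 0.0684]
eef_rot: [2.109, 2.327, 0.002]
wrist_force: [1.1, 0.4, -2.0]
opening: 0.321
finger_force: 40.0
```

Call:
apply_moves:
  increments:
    - [[0,0.001,0.0005],0,1]
    - [[0,0.001,0.001],0,1]
    - [[0,0.001,0.001],0,1]
    - [[0,0.001,0.001],0,1]

```text
clock: 21.72
eef_pos: [0.6147, 0.1493, 0.0674]
eef_rot: [2.109, 2.327, 0.002]
wrist_force: [1.7, 0.0, 0.5]
opening: 0.322
finger_force: 40.3
```

Call:
apply_moves:
  increments:
    - [[0,0,0.0005],0,1]
    - [[0,0,0.001],0,1]
    - [[0,0,0.001],0,1]
    - [[0,0,0.001],0,1]

```text
clock: 22.05
eef_pos: [0.6148, 0.1493, 0.0673]
eef_rot: [2.109, 2.327, 0.002]
wrist_force: [0.9, -1.3, 5.0]
opening: 0.322
finger_force: 41.1
```

It stopped at exactly the seated height (TCP 67.3 mm) with the load reversed. I release it gently.

Call:
apply_moves:
  increments:
    - [[0,0,0],0,0.3]
    - [[0,0,0],0,0.2]
    - [[0,0,0],0,0.1]
    - [[0,0,0],0,0]
    - [[0,0,0],0,-0.1]
    - [[0,0,0],0,-0.2]
    - [[0,0,0],0,-0.2]
    - [[0,0,0],0,-0.2]
    - [[0,0,0],0,-0.2]
  grip_force: 20

```text
clock: 22.8
eef_pos: [0.6141, 0.1493, 0.0659]
eef_rot: [-2.109, -2.328, 0.0]
wrist_force: [0.2, 0.8, -0.1]
opening: 0.598
finger_force: 0.0
```

Call:
apply_moves:
  increments:
    - [[0,0,-0.005],0,-0.2]
    - [[0,0,-0.015],0,-0.2]
    - [[0,0,-0.03],0,-0.2]
    - [[0,0,-0.06],0,-0.2]
    - [[0,0,-0.1],0,-0.2]
    - [[-0.03,-0.03,-0.12],0,-0.2]
    - [[-0.06,-0.06,-0.13],0,-0.2]
    - [[-0.09,-0.09,-0.13],0,-0.2]
    - [[-0.12,-0.1,-0.13],0,-0.2]
    - [[-0.12,-0.1,-0.13],0,-0.2]

```text
clock: 23.63
eef_pos: [0.5233, 0.0102, 0.1982]
eef_rot: [2.122, 2.311, -0.007]
wrist_force: [0.1, -1.6, 0.3]
opening: 0.601
finger_force: 0.0
```

Run:
```python
from h import *
go(BC,130,BY)
f=grab('scene','s8');P=cloud(f);I=f['pixels'].astype(int);r,g,b=[I[...,k] for k in range(3)];z=P[...,2]
m=win(g.shape,(270,360,225,320))&(g>r+25)&(g>b+15);md=m&(f['depth']>0)
zz=np.median(z[md]);print('green z',zz,'expect',.0168+.0186); fit(f,m,zz,'green')
p=P[md&(abs(z-zz)<.006)];A=np.c_[p[:,:2]-p[:,:2].mean(0),np.ones(len(p))];print('plane',np.linalg.lstsq(A,p[:,2],rcond=None)[0].round(4))
cv2.imwrite('pics/s8_c.png',cv2.resize(f['pixels'][220:320,260:380][:,:,::-1],(720,600),interpolation=cv2.INTER_CUBIC))
```

```text
t 23.63 p [523.3  10.2 198.2] yaw 4.88 tilt [-1.0e-04 -5.6e-03 -1.0e+00] F [ 0.1 -1.6  0.3] op 0.601
shift mm [131.  101.7  67.5] turn -0.72
green z 0.036037698191926426 expect 0.0354
green [293 247  49  45 721] c [614.2 148.7] size [93.1 83. ] ang 5.99
plane [0.0112 0.0154 0.0359]
```

View pics/s8_c.png

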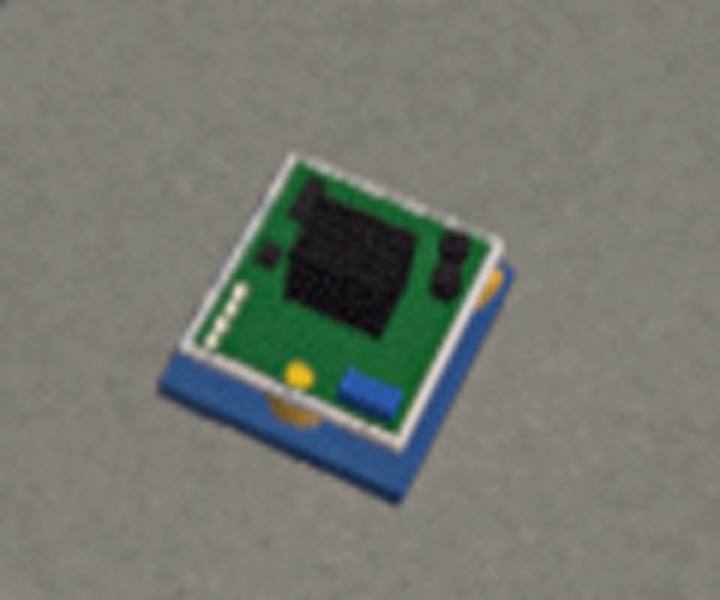

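The carrier sits level on the base with its yellow dot (300,375) above the cone. Its height is 36.0 mm against 35.4 mm expected, and the arm is clear.

Call:
apply_moves:
  increments:
    - [[0,0,0],0,-0.2]
    - [[0,0,0],0,-0.2]
    - [[0,0,0],0,-0.2]
    - [[0,0,0],0,-0.2]

```text
clock: 24.02
eef_pos: [0.5269, 0.0216, 0.1958]
eef_rot: [-2.106, -2.331, -0.0]
wrist_force: [-0.7, -0.2, -0.8]
opening: 0.6
finger_force: 0.0
```

```bash
python3 -c "
from plant import manip; print(manip.job_done())"
```

```text
the job is handed in; nothing more can be done
None
```

The carrier was pushed flush into the corner by its edges, then lifted by the heat sink, seated on the blue base with the yellow dot at the cone and released; I handed the job in at 24 s without touching the pliers or marker, and no verdict came back.

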